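Line up a pump cover with a drift pin and fit its second screw

TASK

The cover plate on the pump body has swung out of line on its one fitted screw. Feel the tapered drift pin down through the larger empty hole of the cover into the flange below until its collar sits on the cover, so that the holes line up, then put the loose cap screw down the smaller hole until its head sits on the cover. Leave both in place, work gently (never load the pin or the screw against the pump with more than about 35 N, down or sideways), and do not disturb the spray can and the metal cup.

Things in the scene. Friction and masses are not known exactly. Their poses are not given: they have to be found in the camera images.
- housing: Grey cast pump body, fixed to the table; origin: centre of its underside, z up; feet and pipe stub on its +x side. On it a grey flange 104x144x12 mm (top 50 mm above the table), on that the aluminium cover 100x140x8 mm (top at 58 mm; middle boss 40 mm wide, 9 mm high). Hollow below the flange down to 4 mm above the table. Hole edges are nearly sharp.
- fitted_screw (a point): Nominal place of the screw already fitted (dark, 18 mm head, 15 mm high), at cover-top height, x = +33, y = 0 mm on the housing. The flange sits stuck fast but up to 7 mm off in the housing's x and in its y, with its holes, this screw and the cover; it differs each time, and no reading (housing or its points) shows it. Its yaw is true.
- pin_hole (a point): Nominal centre of the larger hole (18 mm in flange and in cover) at cover-top height, x = -30, y = +50, z = 58 mm in the housing's frame. Fixed to the housing: the true flange hole is off it by the flange's unknown shift.
- screw_hole (a point): Nominal centre of the smaller hole (14.5 mm in flange and in cover) at cover-top height, x = -30, y = -50, z = 58 mm in the housing's frame. The true flange hole is off it by the same unknown shift as at the larger hole.
- cover (a joint): Swing of the cover about the fitted screw (rad, counter-clockwise from above positive); 0 = cover and flange holes in line. Starts at 0.045 to 0.065: each cover hole is 3.5 to 5.5 mm off its flange hole (both 80 mm from the pivot). Stiff: about 3 N sideways at a hole moves it, and it stays where left.
- drift_pin: Loose steel pin, upright in either hole of the stand. Origin: centre of its lower end, z up along it. Blunt 11 mm wide point, taper to 17.2 mm at 26 mm, straight 17.2 mm shank to 48 mm, collar 26 mm wide to 52 mm, dark round handle 18 mm wide from 52 to 86 mm. About 0.14 kg. Origin 6 mm above the table in the stand, 10 mm when fully home in the pump.
- cap_screw: Loose dark screw, upright in the stand's other hole. Origin: centre of its lower end, z up. 12 mm shank (foot: 4 mm cone from 7 mm) to 34 mm, washer face 25 mm wide to 37 mm, round head 18 mm wide from 37 to 49 mm. 0.08 kg. Origin 20 mm above the table in the stand, 24 mm when fully home in the pump. It just drops in; no turning.
- stand: Wooden block 50x116x54 mm (x, y, z), fixed to the table, origin at the centre of its underside, with two through holes 19 mm wide at y = +32 and -32 mm.
- spray_black: Bystander: black spray can, 67 mm wide, 200 mm tall, standing; origin at the centre of its underside.
- parts_cup: Bystander: small metal cup, 76 mm wide, 61 mm high; origin at the centre of its underside.
There are look-alikes about, which are no part of the job. Of the things shaped like the drift_pin, the steel one is meant.

How it is judged:
On the way, in this order (a step that is already met when the one before it is completed fails the run):
1. the drift pin is home through cover and flange and the holes are in line (z of drift_pin in the frame of housing below 0.0125 m and horizontal distance between drift_pin and pin_hole below 0.0135 m and angle between drift_pin's own z axis and vertical below 0.08 rad and value of joint cover between -0.02 and 0.02 rad), for 0.2 s.
2. the cap screw is home beside it (all of step 1 and z of cap_screw in the frame of housing below 0.0265 m and horizontal distance between cap_screw and screw_hole below 0.0135 m and angle between cap_screw's own z axis and vertical below 0.08 rad), for 0.2 s.
At the end, for the whole second after the job is handed in: Drift pin in the larger hole with its collar within 2.5 mm of the cover, cap screw in the smaller hole with its head within 2.5 mm of the cover, both upright within 0.08 rad and at rest, cover within 0.02 rad (1.6 mm at the holes) of in line (all of step 2 and linear speed of each of drift_pin, cap_screw below 0.02 m/s); the robot touches nothing.
It fails at once if the pin or the screw is loaded against the pump with more than 36 N (contact force between any of drift_pin, cap_screw and housing above 36 N).
It fails at once if the spray can or the metal cup is moved by more than 20 mm (distance of any of spray_black, parts_cup from where it was at the start of the episode above 0.02 m).
It also fails if it takes over 72 s, if anything falls off the work surface, if the arm or the gripper's body presses on something with over 40 N, if the wrist force passes 120 N, or if a joint passes its speed limit or range.

ROBOT

A 6-joint arm with a two-finger parallel gripper is mounted at the origin on a cart in front of the work surface, level with it; the furniture and walls round the work are solid. World frame = base frame: x ahead of the robot, y to its left, z up, the work surface at z = 0. Lengths are in m, angles in rad, forces in N, time in s.
With the tool pointing down it reaches from about 0.275 to 0.75 m from the base axis. Payload 10.2 kg.
Tool frame: the origin (TCP) lies at the very end of the fingers, on their centre line; the grasp point (between the pads) lies 19 mm behind it (r.pinch_z is the distance from the TCP to the grasp point, in m); z points along the fingers, x is the direction in which the jaws open and shut, and the axes are right-handed (so a half turn about z gives the same grasp; the last joint's range is limited). The gripper opens to 85 mm and grips with 20 to 120 N. Pads are 22 mm wide; open, the fingers measure 114 mm over their backs; the gripper's body (76 mm by 85 mm) begins 54 mm behind the grasp point. The pads swing forward as they close: fully open they stand 13 mm farther back than shut.
Start: joints at [-1.534, 0.313, 1.498, -0, 1.331, -0.223], TCP at [0.135, -0.507, 0.231] pointing down, gripper open.
Joint ranges: [-2.94, 2.94], [-0.97, 2.17], [0.19, 2.56], [-1.23, 4.37], [0.02, 3.11], [-2.88, 2.88]. Speed limits (rad/s): [2.39, 2.39, 3.01, 3.14, 3.14, 3.14].

INTERFACE

Orientations are given as [roll, pitch, yaw] about the fixed x, y, z axes, in that order (R = Rz(yaw) Ry(pitch) Rx(roll)).
In Python, from rig import r gives the robot as it stands.
- The arm moves only by the shell command python3 -m inch 'ROWS'. ROWS is JSON, a list of rows, each a list of 5 numbers: the closure, from 0 (fully open) to 1 (shut), then the shift along the tool's x, y, z in units of 50 mm (1.0 is 50 mm), then the turn about the tool's z in units of 8 degrees (1.0 is 8 degrees). In form: [[gripper, x, y, z, spin], ...]. A call has 1 to 20 rows; each row shifts and turns the commanded pose from where the row before left it, along the tool's axes as they then stand; what a row does not reach is not made up. A row lasts 1/10 s, in which the tool goes at most 50 mm and 8.59 degrees, less where a joint would pass 70% of its speed; a pose out of reach is approached as far as the arm can. A call is refused whole if a number of a shift passes 1 or a number of a turn 1, either way. A call with a gripper value outside its range is refused whole. The fingers move at their own pace and stop on an object; the grip force is fixed at half the most. Time passes only in rows, so rows that do not move let the fingers close. It gives the time, the measured TCP pose, the force and the opening at its end, in the units of the state.
- r.get_obs(): the state, without advancing time (a new reading comes with each control period).
- r.get_image(name): name is "scene" or "top" or "wrist"; returns a dict with "color" (400x640x3 uint8, blue, green, red), "z_map" (400x640 float32, m along the optical axis (not along the pixel's ray), 0 where there is no reading), "fx", "fy", "cx", "cy" (pixels), "world_to_cam" (4x4, takes a point from world to camera coordinates). Camera axes: x right, y down, z forward; pixel columns grow to the right and rows downward; lengths in m; the calibration is good to about 2 mm. A picture is of the moment at which its call begins.
- r.sign_off(): hands the job in, once; it reports no verdict.
The state is a dict: "time_s": time; "joint_positions": joint angles; "qvel": joint speeds; "joint_efforts": joint torques, N m; "position": TCP position; "eef_rot": TCP orientation; "force": force on the tool from outside, world axes, zero at the start; "wrist_torque": the same for the moment, N m; "opening": finger opening in m.
Only numpy, scipy, OpenCV 4.12 (cv2) and the standard library are available. Lean on these libraries where they do the work, as an engineer would, in place of code of your own. Each camera call takes 0.05 s, during which the arm holds its last target.

## Working session

There is one attempt and no reset: what is moved stays moved. The work goes in short steps, Python scripts to look and compute and a shell command to move; the robot and the scene stay as the last step left them, time stands still between calls to the robot, and variables do not carry over. Pictures are saved under pics/ and viewed, and the job is handed in when it is done.

```bash
ls; mkdir -p pics; python3 - <<'E'
from rig import r
import cv2
print(r.get_obs(), r.pinch_z)
for n in ("scene","top","wrist"):
    i=r.get_image(n); cv2.imwrite(f"pics/{n}0.png",i["color"]); print(n,i["fx"],i["cx"],i["cy"],i["world_to_cam"].round(3).tolist())
E
```

```text
pics
{'time_s': 0.0, 'joint_positions': array([-1.53436751e+00,  3.13410829e-01,  1.49845957e+00,  1.75424105e-05,
        1.33098598e+00, -2.23420316e-01]), 'qvel': array([ 0.00027897,  0.00023026,  0.0013233 ,  0.00059141, -0.00020442,
        0.00056055]), 'joint_efforts': array([-2.82492783e-04, -4.12267613e+01, -2.59745032e+01, -1.49628459e-04,
        4.10742898e-03,  2.12998037e-05]), 'position': array([ 0.1348632 , -0.50711116,  0.23074665]), 'eef_rot': array([-3.14129604e+00,  1.22854365e-03, -1.31095119e+00]), 'force': array([ 0.38918039, -0.46364   ,  0.38343773]), 'wrist_torque': array([-0.00677399, -0.01465399,  0.05362194]), 'opening': 0.084989728340405} 0.0187
scene 451.23753805484694 316.5077214419364 197.87716073875075 [[0.866, -0.5, 0.0, -0.575], [-0.246, -0.426, -0.87, 0.163], [0.436, 0.754, -0.492, 1.202], [0.0, 0.0, 0.0, 1.0]]
top 391.3959883775545 313.97796262711717 204.18660490701157 [[-0.016, -1.0, 0.017, -0.121], [-0.99, 0.013, -0.142, 0.591], [0.142, -0.019, -0.99, 1.134], [0.0, 0.0, 0.0, 1.0]]
wrist 277.5277046315679 321.3043610270815 202.3930972996087 [[0.258, -0.966, -0.001, -0.525], [-0.928, -0.248, 0.279, -0.037], [-0.269, -0.071, -0.96, 0.38], [0.0, 0.0, 0.0, 1.0]]
```

View pics/scene0.png

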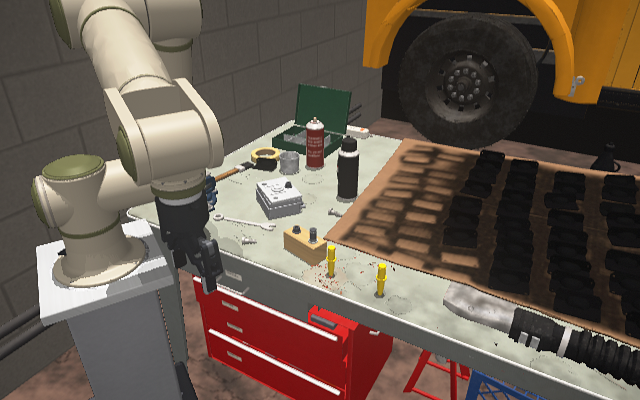

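View pics/top0.png

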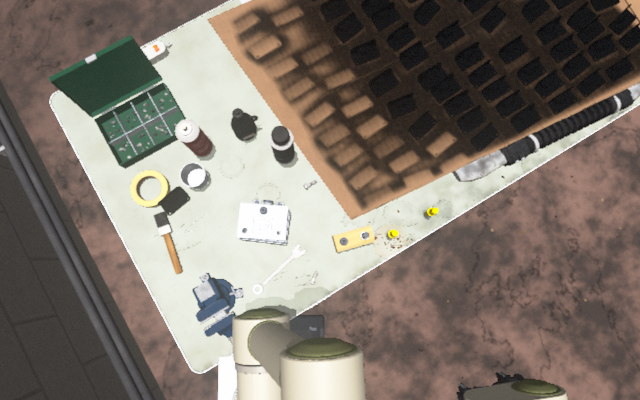

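View pics/wrist0.png

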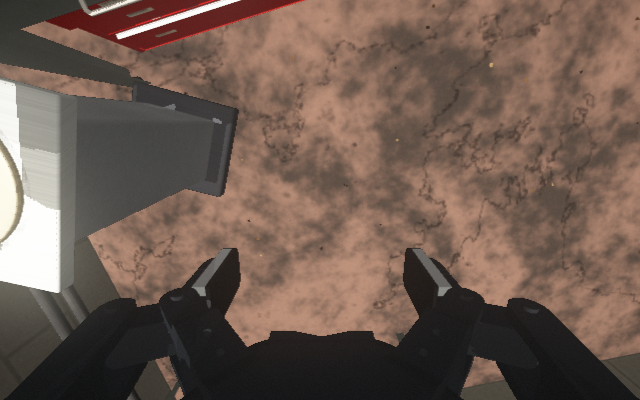

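The scene view shows the stand at (304,243) with two dark objects in it, two yellow look-alike pins at (331,260) and (381,280), the pump at (278,196), the black can at (347,168) and the cup at (289,162). In the top view the stand is at (354,238) and the pump at (264,222). Next I'll take close crops.

```bash
python3 - <<'E'
import cv2, numpy as np
a=cv2.imread("pics/scene0.png"); b=cv2.imread("pics/top0.png")
c=lambda im,x,y,w,h,s: cv2.resize(im[y:y+h,x:x+w],(w*s,h*s),interpolation=cv2.INTER_CUBIC)
p1=c(a,240,150,160,120,5); p2=c(b,225,190,160,75,5)
cv2.imwrite("pics/c1.png",p1[:600]); cv2.imwrite("pics/c2.png",p2)
E
```

```text
(no output)
```

View pics/c1.png

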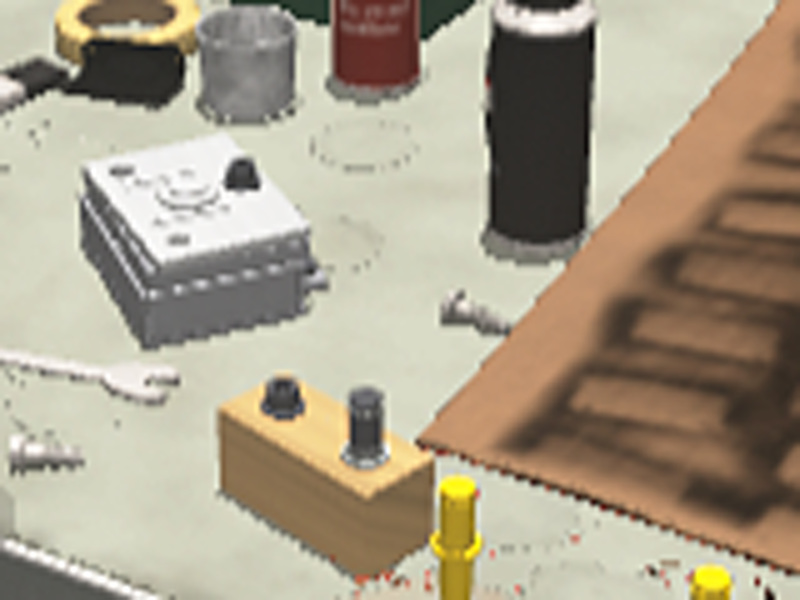

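View pics/c2.png

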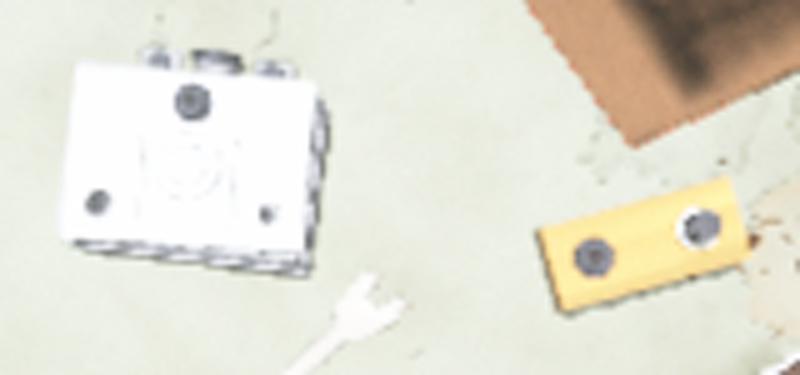

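```bash
cat > h.py <<'E'
from rig import r
import cv2, numpy as np
def ray(im,u,v,z):
    T=im["world_to_cam"]; R=T[:3,:3]; t=T[:3,3]
    d=R.T@np.array([(u-im["cx"])/im["fx"],(v-im["cy"])/im["fy"],1.0]); o=-R.T@t
    return o+d*(z-o[2])/d[2]
def proj(im,p):
    c=im["world_to_cam"][:3,:3]@np.asarray(p)+im["world_to_cam"][:3,3]
    return im["fx"]*c[0]/c[2]+im["cx"], im["fy"]*c[1]/c[2]+im["cy"]
def tool():
    o=r.get_obs(); from scipy.spatial.transform import Rotation as Ro
    return o, Ro.from_euler("xyz",o["eef_rot"]).as_matrix()
def go(p,yaw=None,plunge=False):
    """units to get TCP to world p; spin about tool z to bring tool x to world yaw (mod 180)"""
    o,R=tool(); d=R.T@(np.asarray(p)-o["position"])/0.05
    out={"shift_units":d.round(3),"pos":o["position"].round(4),"F":o["force"].round(1),"t":round(o["time_s"],2),"open":round(o["opening"],4)}
    y=np.arctan2(R[1,0],R[0,0]); out["toolx_yaw_deg"]=round(np.degrees(y),2)
    if yaw is not None:
        # spin +1 about tool z (down) decreases world yaw
        e=(y-yaw+np.pi/2)%np.pi-np.pi/2; out["spin_units"]=round(np.degrees(e)/8,2)
    print(out)
E
python3 - <<'E'
from h import *
im=r.get_image("top"); c=im["color"]
f=lambda x,y:(225+x/5-.4,190+y/5-.4)
for n,(x,y),z in [("pin",(702,222),.092),("screw",(594,256),.069),("fit",(191,101),.073),("ph",(97,202),.058),("sh",(267,214),.058),("pump UL",(78,63),.058),("UR",(318,83),.058),("LR",(300,250),.058),("LL",(63,238),.058),("st1",(540,228),.054),("st2",(732,177),.054),("st3",(750,242),.054),("st4",(565,305),.054)]:
    print(n,ray(im,*f(x,y),z).round(4))
for n,u,v in (("can",282,130),("cup",195,173)): print(n,ray(im,u,v,.06 if n=="cup" else .2).round(3))
E
```

```text
pin [ 0.4941 -0.2733  0.092 ]
screw [ 0.4767 -0.2132  0.069 ]
fit [0.5701 0.0203 0.073 ]
ph [0.5131 0.0768 0.058 ]
sh [ 0.5046 -0.0227  0.058 ]
pump UL [0.5957 0.0888 0.058 ]
UR [ 0.5818 -0.0531  0.058 ]
LR [ 0.4833 -0.0419  0.058 ]
LL [0.4923 0.0964 0.058 ]
st1 [ 0.4944 -0.1831  0.054 ]
st2 [ 0.5229 -0.2977  0.054 ]
st3 [ 0.4843 -0.307   0.054 ]
st4 [ 0.449  -0.1968  0.054 ]
can [ 0.768 -0.045  0.2  ]
cup [0.685 0.224 0.06 ]
```

```bash
python3 - <<'E'
from h import *
im=r.get_image("wrist"); T=im["world_to_cam"]; o,R=tool()
C=-T[:3,:3].T@T[:3,3]; print("cam in tool",R.T@(C-o["position"]),"fwd in tool",R.T@T[2,:3], "camx in tool",R.T@T[0,:3])
go([0.45,-0.21,0.23],np.radians(14))
E
```

```text
cam in tool [ 7.90080141e-05 -7.12677652e-02 -1.43938505e-01] fwd in tool [4.23037549e-04 2.78960817e-01 9.60302392e-01] camx in tool [ 9.99999437e-01 -1.05285343e-03 -1.34678887e-04]
{'shift_units': array([-4.127, -7.618,  0.024]), 'pos': array([ 0.1349, -0.5073,  0.231 ]), 'F': array([0.3, 0.3, 0.2]), 't': 0.25, 'open': 0.0857, 'toolx_yaw_deg': np.float64(-75.11), 'spin_units': np.float64(-11.14)}
```

```bash
python3 -m inch '[[0,-0.33,-0.814,0.06,0],[0,-0.33,-0.814,0.06,0],[0,-0.33,-0.814,0.06,0],[0,-0.33,-0.814,0.06,0],[0,-0.33,-0.814,0.06,0],[0,-0.33,-0.814,0.06,0],[0,-0.33,-0.814,0.06,0],[0,-0.33,-0.814,0.06,0],[0,-0.33,-0.814,0.06,0],[0,-0.33,-0.814,0.06,0]]' && python3 -m inch '[[0,0,0,0,-1],[0,0,0,0,-1],[0,0,0,0,-1],[0,0,0,0,-1],[0,0,0,0,-1],[0,0,0,0,-1],[0,0,0,0,-1],[0,0,0,0,-1],[0,0,0,0,-1],[0,0,0,0,-1],[0,0,0,0,-1],[0,0,0,0,0]]'; python3 - <<'E'
from h import *
im=r.get_image("wrist"); cv2.imwrite("pics/w1.png",im["color"])
print(tool()[0]["eef_rot"])
go([0.486,-0.243,.2],np.radians(14))
E
```

```text
time_s: 1.25
position: [0.4871, -0.242, 0.2012]
eef_rot: [3.142, -0.0, -1.311]
force: [0.1, 0.3, 0.8]
opening: 0.0853
time_s: 2.45
position: [0.4858, -0.2433, 0.2012]
eef_rot: [-3.141, 0.0, 0.226]
force: [0.1, -0.7, 0.1]
opening: 0.0855
[-3.14141326e+00  1.00139715e-04  2.21878441e-01]
{'shift_units': array([ 0.006, -0.006,  0.024]), 'pos': array([ 0.4858, -0.2433,  0.2012]), 'F': array([-0.7, -0.1,  0.2]), 't': 2.5, 'open': 0.0854, 'toolx_yaw_deg': np.float64(12.71), 'spin_units': np.float64(-0.16)}
```

View pics/w1.png

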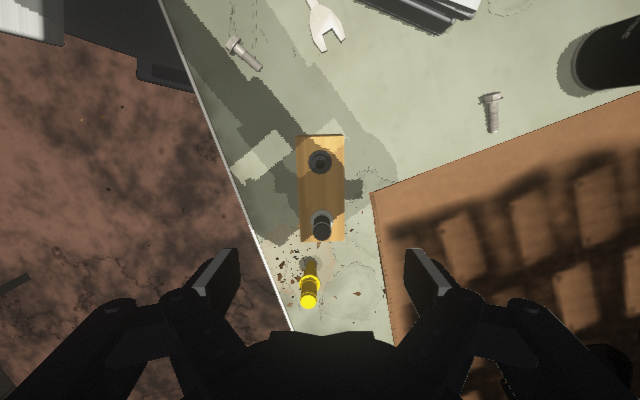

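Wrist view candidates:
- **Pin:** the one in the stand at (321,228), with a dark handle and steel collar. The yellow look-alikes are at (308,298) here and at (381,280) in the scene view.
- **Screw:** the dark one in the stand at (320,160). The light hex bolts at (241,52) and (491,111) are look-alikes.

I choose the two in the stand and check them in a close crop.

```bash
python3 - <<'E'
from h import *
im=r.get_image("wrist"); c=im["color"]
cv2.imwrite("pics/w1c.png",cv2.resize(c[125:315,270:370],None,fx=6,fy=6,interpolation=cv2.INTER_CUBIC)[:1140][:, :].copy()[:600])
cv2.imwrite("pics/w1d.png",cv2.resize(c[195:260,280:365],None,fx=9,fy=9,interpolation=cv2.INTER_CUBIC))
z=im["z_map"]
print("depth heights")
R=im["world_to_cam"][:3,:3];t=im["world_to_cam"][:3,3]
def P(u,v):
    d=z[v,u]; return R.T@(np.array([(u-im["cx"])/im["fx"]*d,(v-im["cy"])/im["fy"]*d,d])-t)
for u,v in [(321,232),(321,228),(321,222),(320,159),(320,163),(320,185),(310,145)]: print(u,v,P(u,v).round(4))
# points in height bands within stand region
vv,uu=np.mgrid[125:260,285:360]
d=z[vv,uu]; pts=(np.stack([(uu-im["cx"])/im["fx"]*d,(vv-im["cy"])/im["fy"]*d,d],-1)-t)@R
h=pts[...,2]
for lo,hi in [(.085,.1),(.062,.075),(.048,.058)]:
    m=(h>lo)&(h<hi); n,l,s,ce=cv2.connectedComponentsWithStats(m.astype(np.uint8))
    for k in range(1,n):
        if s[k,4]>20: q=pts[l==k]; print(lo,s[k],np.median(q,0).round(4),((q.min(0)+q.max(0))/2).round(4))
E
```

```text
depth heights
321 232 [ 0.4932 -0.2751  0.0932]
321 228 [ 0.4923 -0.271   0.0933]
321 222 [ 0.4912 -0.2663  0.0894]
320 159 [ 0.4772 -0.2089  0.0709]
320 163 [ 0.478  -0.2128  0.0707]
320 185 [ 0.4837 -0.2381  0.0543]
310 145 [ 0.4644 -0.199   0.0576]
0.085 [ 28  96  19  20 289] [ 0.4937 -0.2737  0.0932] [ 0.4942 -0.2748  0.0903]
0.062 [ 26  29  18  19 261] [ 0.4777 -0.2131  0.0704] [ 0.4777 -0.2136  0.0676]
0.062 [29 89 17 10 71] [ 0.4924 -0.2681  0.0678] [ 0.4937 -0.2703  0.0687]
0.048 [  10   10   50  107 3934] [ 0.484  -0.2382  0.0555] [ 0.4861 -0.2444  0.053 ]
```

View pics/w1c.png

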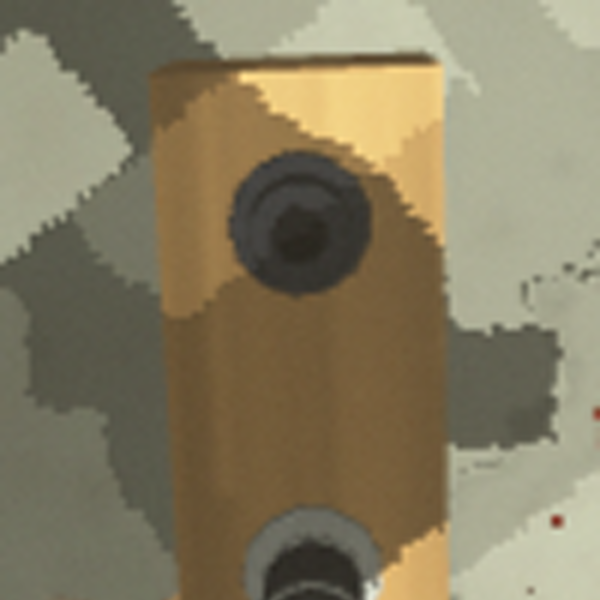

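View pics/w1d.png

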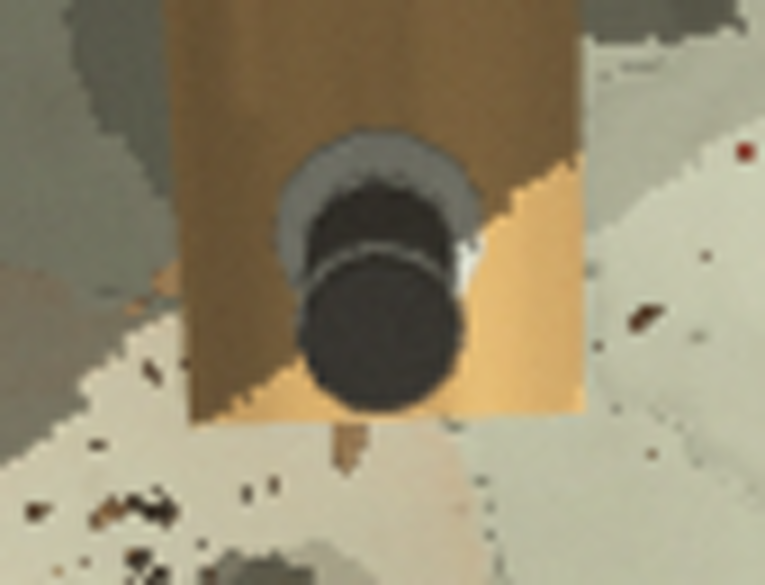

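The crop confirms the steel pin, with its grey collar at about (321,220) and handle top at (321.9,231.3), and the dark socket-head screw at (319.6,162).

```bash
python3 - <<'E'
from h import *
im=r.get_image("wrist")
p=ray(im,321.9,231.3,.092); s=ray(im,319.6,161.7,.057); s2=ray(im,319.6,163.6,.069)
print(p,s,s2,np.hypot(*(p-s)[:2]), np.degrees(np.arctan2(*(s-p)[:2])))
o,R=tool(); 
go([*p[:2],.12])
# pump view: TCP above pump centre
go([.545,.02,.2])
E
```

```text
[ 0.49398393 -0.274676    0.092     ] [ 0.47774095 -0.21346361  0.057     ] [ 0.47786115 -0.21367423  0.069     ] 0.06333080522670476 -14.861203465722992
{'shift_units': array([0.023, 0.647, 1.625]), 'pos': array([ 0.4858, -0.2434,  0.2012]), 'F': array([-0.4, -0.5,  0.1]), 't': 2.6, 'open': 0.0858, 'toolx_yaw_deg': np.float64(12.69)}
{'shift_units': array([ 2.313, -4.879,  0.025]), 'pos': array([ 0.4858, -0.2434,  0.2012]), 'F': array([-0.4, -0.5,  0.1]), 't': 2.6, 'open': 0.0858, 'toolx_yaw_deg': np.float64(12.69)}
```

```bash
python3 -m inch '[[0,0.02,0.64,0,0],[0,0,0,0.7,0],[0,0,0,0.7,0],[0,0,0,0.7,0],[0,0,0,0.4,0],[0,0,0,0.24,0],[0,0,0,0,0]]' && python3 - <<'E'
from h import *
go([.494,-.2745,.064])
im=r.get_image("wrist"); cv2.imwrite("pics/w2.png",im["color"])
E
```

```text
time_s: 3.3
position: [0.4935, -0.274, 0.0632]
eef_rot: [-3.14, 0.001, 0.224]
force: [1.4, 0.2, 1.1]
opening: 0.0852
{'shift_units': array([ 0.008,  0.012, -0.016]), 'pos': array([ 0.4935, -0.274 ,  0.0632]), 'F': array([1.4, 0.2, 1.1]), 't': 3.3, 'open': 0.0852, 'toolx_yaw_deg': np.float64(12.81)}
```

View pics/w2.png

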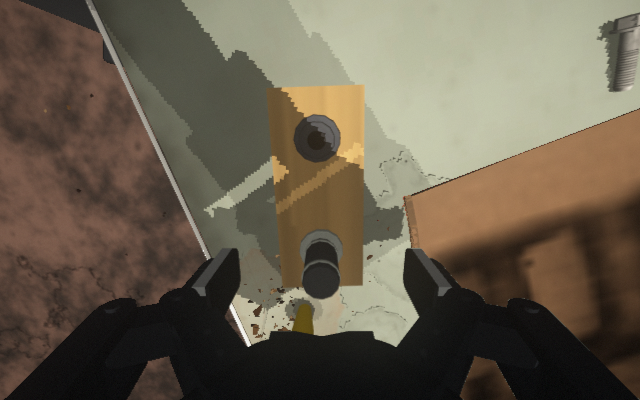

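The pin top is at (321,280), midway between the fingers at (238,255) and (405,255). Closing now.

```bash
python3 -m inch '[[1,0,0,0,0],[1,0,0,0,0],[1,0,0,0,0],[1,0,0,0,0],[1,0,0,0,0],[1,0,0,0,0],[1,0,0,0,0],[1,0,0,0,0]]' && python3 -m inch '[[1,0,0,-0.2,0],[1,0,0,-0.4,0],[1,0,0,-0.5,0],[1,0,0,-0.5,0],[1,0,0,-0.5,0],[1,0,0,-0.7,0],[1,0,0,0,0]]'; python3 - <<'E'
from h import *
im=r.get_image("wrist"); cv2.imwrite("pics/w3.png",im["color"])
go([.55,-.0,.2],np.radians(-8))
E
```

```text
time_s: 4.15
position: [0.494, -0.2744, 0.0647]
eef_rot: [3.141, -0.0, 0.225]
force: [-2.1, 0.8, 5.8]
opening: 0.0164
time_s: 4.85
position: [0.4953, -0.2753, 0.2091]
eef_rot: [3.135, -0.005, 0.225]
force: [0.5, -0.3, -0.8]
opening: 0.0162
{'shift_units': array([ 2.308, -5.109,  0.116]), 'pos': array([ 0.4945, -0.2747,  0.2064]), 'F': array([ 0.4, -0.1, -1.7]), 't': 4.9, 'open': 0.0162, 'toolx_yaw_deg': np.float64(12.89), 'spin_units': np.float64(2.61)}
```

View pics/w3.png

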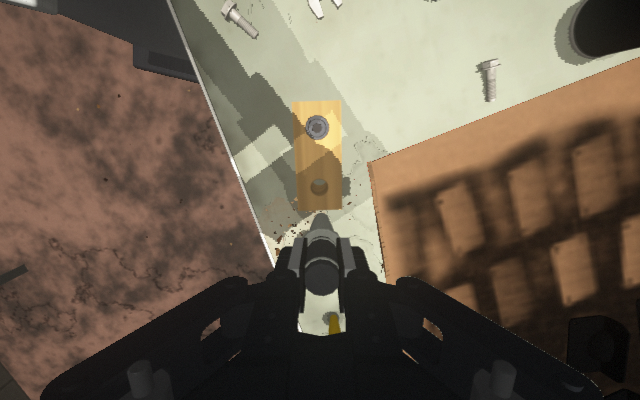

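The pin is held upright between the jaws (tip at (321,222), opening 16 mm). Moving to a view over the pump.

```bash
python3 -m inch '[[1,0.1,-0.3,0,0],[1,0.26,-0.65,0.1,0],[1,0.282,-0.726,0,0],[1,0.282,-0.726,0,0],[1,0.282,-0.726,0,0],[1,0.282,-0.726,0,0],[1,0.282,-0.726,0,0],[1,0.2,-0.5,0,0],[1,0,0,0,1],[1,0,0,0,1],[1,0,0,0,0.6],[1,0,0,0,0],[1,0,0,0,0]]'; python3 - <<'E'
from h import *
im=r.get_image("wrist"); cv2.imwrite("pics/w4.png",im["color"])
go([.534,-.005,.2],np.radians(-8))
cv2.imwrite("pics/w4c.png",cv2.resize(im["color"][40:240,220:420],None,fx=4,fy=4,interpolation=cv2.INTER_CUBIC)[:600])
E
```

```text
time_s: 6.2
position: [0.5328, -0.0043, 0.1985]
eef_rot: [-3.141, 0.002, -0.135]
force: [0.4, 0.2, -1.3]
opening: 0.0163
{'shift_units': array([ 0.024,  0.009, -0.027]), 'pos': array([ 0.5329, -0.0044,  0.1987]), 'F': array([-0.4,  0.4, -1.6]), 't': 6.25, 'open': 0.0162, 'toolx_yaw_deg': np.float64(-7.78), 'spin_units': np.float64(0.03)}
```

View pics/w4.png

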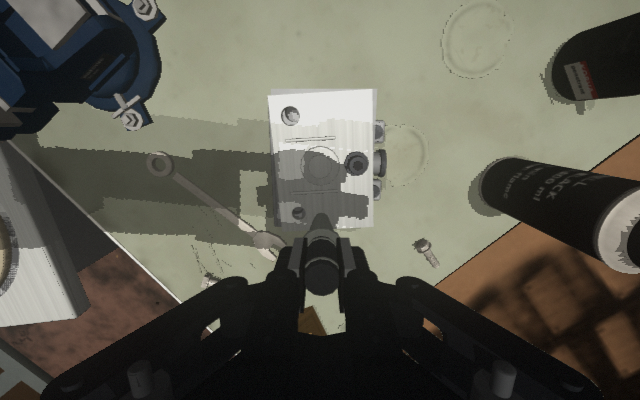

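View pics/w4c.png

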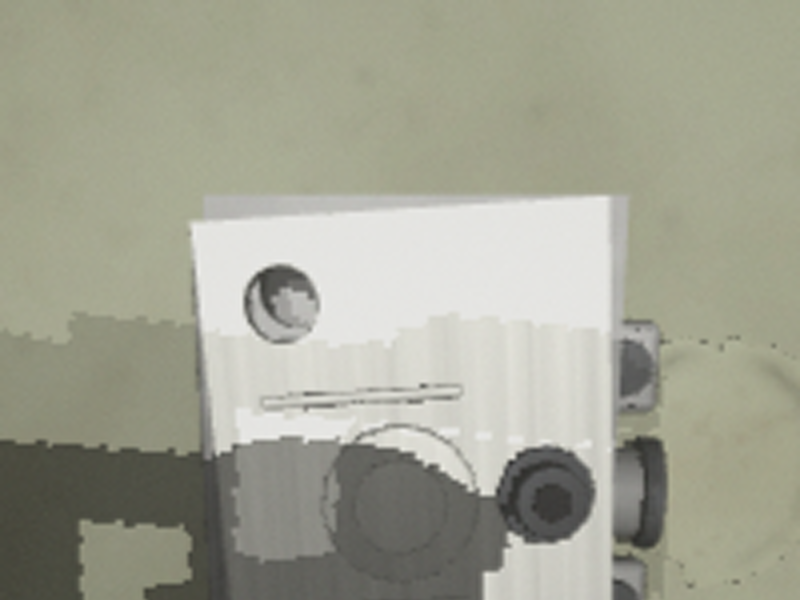

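The cover hole is at about (290,115) with a crescent of flange inside it. The fitted screw is at about (356,163), and flange edges show above and right of the cover. I'll measure these in enlarged crops.

```bash
python3 - <<'E'
import cv2,numpy as np
c=cv2.imread("pics/w4.png")
a=cv2.resize(c[98:133,272:312],None,fx=16,fy=16,interpolation=cv2.INTER_CUBIC)
b=cv2.resize(c[145:182,337:377],None,fx=16,fy=16,interpolation=cv2.INTER_CUBIC)
for im in(a,b):
    for k in range(0,640,80): cv2.line(im,(k,0),(k,4),(0,0,255),2); cv2.line(im,(0,k),(4,k),(0,0,255),2)
cv2.imwrite("pics/w4h.png",a); cv2.imwrite("pics/w4s.png",b)
E
```

```text
(no output)
```

View pics/w4h.png

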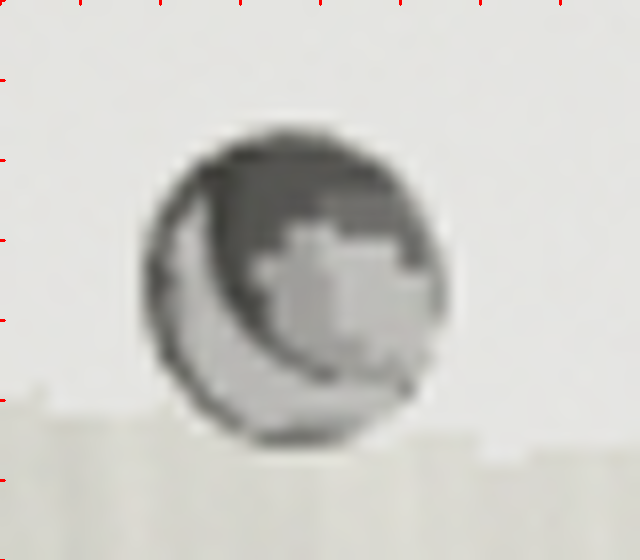

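View pics/w4s.png

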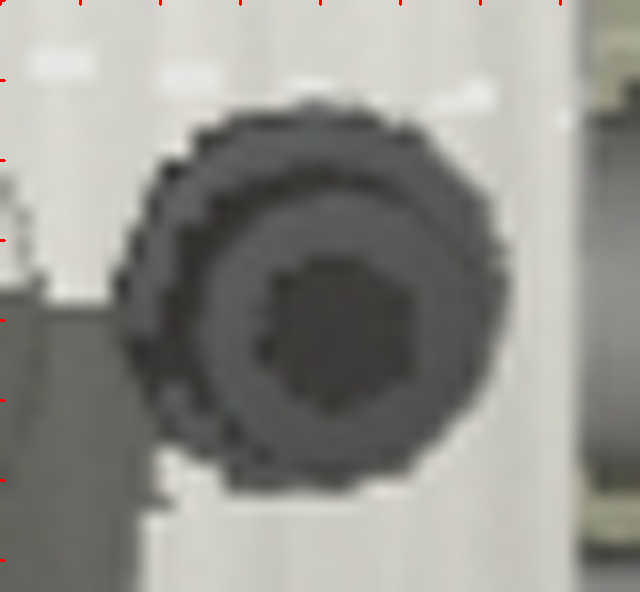

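```bash
python3 - <<'E'
from h import *
from scipy.optimize import least_squares
im=r.get_image("wrist")
q=lambda x,y,x0,y0:(x0+(x+.5)/16-.5,y0+(y+.5)/16-.5)
def W(x,y,z,x0=272,y0=98): return ray(im,*q(x,y,x0,y0),z)[:2]
rim=np.array([W(*p,.058) for p in [(145,285),(165,205),(210,155),(290,127),(370,155),(425,210),(447,285),(300,447),(215,415),(160,345)]])
arc=np.array([W(*p,.05) for p in [(205,215),(215,270),(245,325),(290,365),(345,383)]])
f=lambda pts,R: least_squares(lambda c:np.hypot(*(pts-c).T)-R,pts.mean(0)+[.003,.003])
a=f(rim,.009); b=f(arc,.009); 
print("cover hole",a.x,a.fun.round(4)); print("flange hole",b.x,b.fun.round(4))
h=W(336,333,.073,337,145); w=W(311,296,.061,337,145); print("head",h,"washer",w)
piv=(h+w)/2
for d in (a.x,b.x): v=d-piv; print(np.hypot(*v), np.degrees(np.arctan2(v[1],v[0])))
print("nominal angle",np.degrees(np.arctan2(50,-63)))
# edges for yaw: flange top edge & cover edges in crop w4c (x4, offset 220,40)
e=lambda x,y,z: ray(im,220+(x+.5)/4-.5,40+(y+.5)/4-.5,z)[:2]
l1=e(205,197,.05),e(600,195,.05); l2=e(192,222,.058),e(608,198,.058)
for n,(p,q2) in (("flange",l1),("cover",l2)): d=q2-p; print(n,np.degrees(np.arctan2(d[1],d[0])))
# pin tip in view
go([.534,-.005,.2])
E
```

```text
cover hole [0.51317857 0.07579393] [0.0002 0.0001 0.0001 0.0003 0.     0.0002 0.0003 0.0004 0.0001 0.0001]
flange hole [0.51636522 0.07888116] [ 0.0002 -0.0001 -0.0002  0.      0.0001]
head [0.57229105 0.02067601] washer [0.57224949 0.02122488]
0.0806203247741449 137.1353531073752
0.08050677640432302 133.98054993259237
nominal angle 141.56269850893747
flange -7.458786676133519
cover -4.64533120277796
{'shift_units': array([ 0.021,  0.007, -0.023]), 'pos': array([ 0.533 , -0.0045,  0.1988]), 'F': array([ 0.1,  0.1, -0.2]), 't': 6.3, 'open': 0.0164, 'toolx_yaw_deg': np.float64(-7.81)}
```

The measurements agree. The pivot-to-hole distance is 80.5 mm against the nominal 80.4 mm. The housing yaw is about -7.5°, the swing about 0.055 rad, and the cover and flange holes are 4.4 mm apart. The pin point (11 mm) fits the 13.6 mm overlap at (0.5148, 0.0773).

```bash
python3 -m inch '[[1,-0.145,-0.393,0,0],[1,-0.145,-0.393,0,0],[1,-0.145,-0.393,0,0],[1,-0.145,-0.393,0,0],[1,0,0,0.4,0],[1,0,0,0.4,0],[1,0,0,0.4,0],[1,0,0,0.2,0],[1,0,0,0.076,0],[1,0,0,0,0]]'; python3 - <<'E'
from h import *
go([.5148,.0773,.125],np.radians(-7.5))
for n in("wrist","scene","top"):
    im=r.get_image(n); cv2.imwrite(f"pics/{n}5.png",im["color"])
    o,R=tool(); 
    print(n,[np.round(proj(im,o["position"]+R[:,2]*k),1).tolist() for k in (.0587,-.027)], np.round(proj(im,[.5132,.0758,.058]),1))
a=cv2.imread("pics/wrist5.png")[130:330,240:400]; cv2.imwrite("pics/w5.png",cv2.resize(a,None,fx=4,fy=4,interpolation=cv2.INTER_CUBIC)[:600])
E
```

```text
time_s: 7.3
position: [0.5155, 0.077, 0.1256]
eef_rot: [-3.142, 0.0, -0.138]
force: [-0.3, -0.2, -1.1]
opening: 0.016
{'shift_units': array([-0.015, -0.003,  0.012]), 'pos': array([0.5155, 0.077 , 0.1256]), 'F': array([-0.3, -0.2, -1.1]), 't': 7.3, 'open': 0.016, 'toolx_yaw_deg': np.float64(-7.9), 'spin_units': np.float64(-0.05)}
wrist [[321.0, 217.5], [320.7, 277.3]] [318.  215.4]
scene [[264.5, 180.7], [262.9, 156.3]] [264.  183.7]
top [[243.4, 228.8], [238.3, 226.3]] [244.3 230. ]
```

View pics/w5.png

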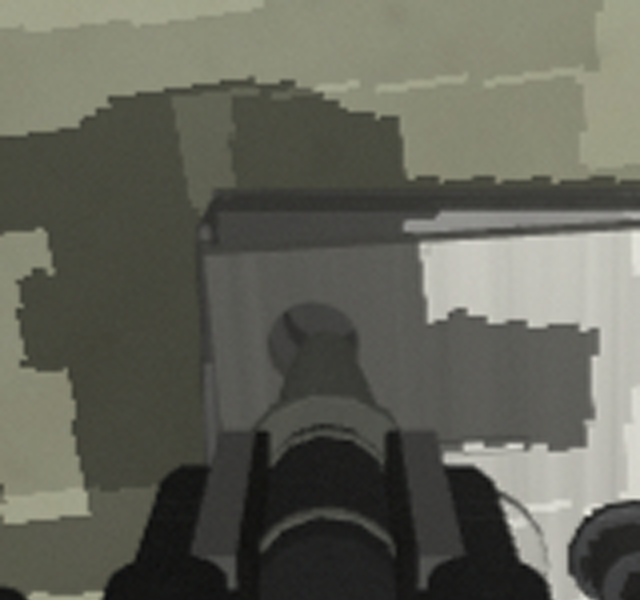

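```bash
python3 - <<'E'
import cv2
a=cv2.imread("pics/scene5.png")[140:240,210:350]; cv2.imwrite("pics/s5.png",cv2.resize(a,None,fx=5,fy=5,interpolation=cv2.INTER_CUBIC))
E
```

```text
(no output)
```

View pics/s5.png

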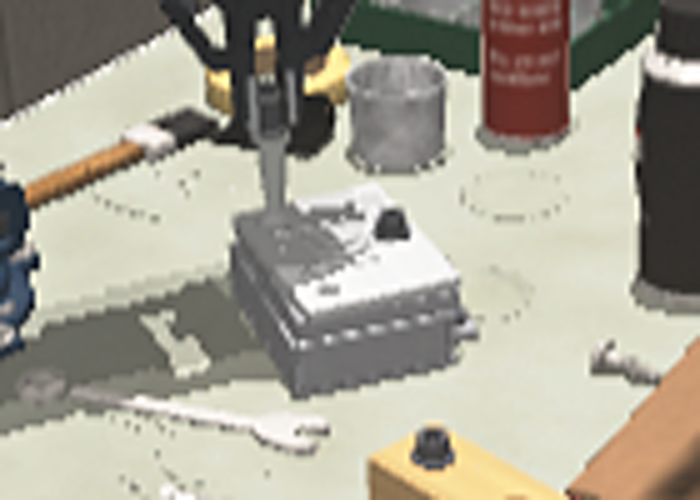

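```bash
python3 - <<'E'
import cv2,numpy as np
a=cv2.imread("pics/wrist5.png")[195:240,295:345]
a=cv2.resize(a,None,fx=14,fy=14,interpolation=cv2.INTER_CUBIC).astype(float)
a=np.clip((a-30)*2.4,0,255).astype(np.uint8)
a=a[:600]
for k in range(0,700,70): cv2.line(a,(k,0),(k,5),(0,0,255),2); cv2.line(a,(0,k),(5,k),(0,0,255),2)
cv2.imwrite("pics/w5e.png",a)
E
```

```text
(no output)
```

View pics/w5e.png

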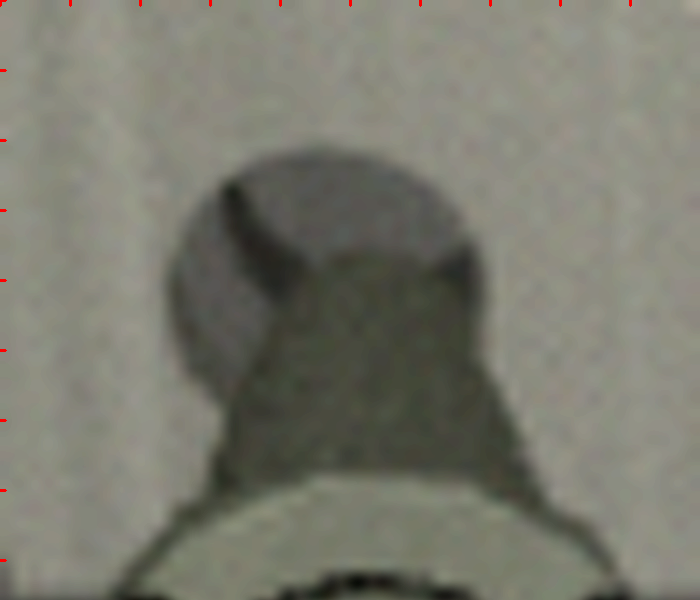

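```bash
python3 - <<'E'
from h import *
im=r.get_image("wrist"); o,R=tool()
t=ray(im,321.6,219.1,.0669); far=ray(im,321.6,195+250.5/14-.5,.0669)
print("tip centre",t,"far",far, "in tool mm",(R.T@(t-o["position"])*1e3).round(2),(R.T@(far-o["position"])*1e3).round(2))
hl=[ray(im,295+(x+.5)/14-.5,195+(y+.5)/14-.5,.058)[:2] for x,y in [(168,285),(485,290),(325,148),(200,200),(450,205),(185,350)]]
from scipy.optimize import least_squares
s=least_squares(lambda c:np.hypot(*(np.array(hl)-c).T)-.009,np.mean(hl,0)); print("hole",s.x,s.fun.round(4))
E
```

```text
tip centre [0.51646993 0.07517547 0.0669    ] far [0.51721725 0.0806096  0.0669    ] in tool mm [ 0.82  1.75 59.39] [ 0.81 -3.73 59.39]
hole [0.5134454  0.07543173] [ 0.0001  0.0002 -0.0002  0.0002 -0.     -0.0001]
```

The enlarged crop shows the tip at (321.6,219.1) and the hole rim centre at about (317.9,216). That puts the tip about 1.9 mm (tool x) and 1.8 mm (tool y) away from the middle of the lens-shaped overlap. I'll correct that and start down in small steps.

```bash
python3 -m inch '[[1,-0.037,-0.035,0,0],[1,0,0,0.04,0],[1,0,0,0.04,0],[1,0,0,0.04,0],[1,0,0,0.04,0],[1,0,0,0.03,0],[1,0,0,0.02,0],[1,0,0,0,0]]' ; python3 -m inch '[[1,0,0,0.02,0],[1,0,0,0.02,0],[1,0,0,0,0]]'; python3 - <<'E'
from h import *
im=r.get_image("wrist"); a=im["color"][185:245,285:355]
a=cv2.resize(a,None,fx=10,fy=10,interpolation=cv2.INTER_CUBIC).astype(float)
cv2.imwrite("pics/w6.png",np.clip((a-30)*2.4,0,255).astype(np.uint8)); go([.5148,.0773,.1])
E
```

```text
time_s: 8.3
position: [0.5138, 0.079, 0.1149]
eef_rot: [3.142, 0.0, -0.138]
force: [0.7, -0.5, -1.6]
opening: 0.0163
time_s: 8.6
position: [0.5137, 0.079, 0.1129]
eef_rot: [3.142, 0.0, -0.138]
force: [0.2, -0.1, -2.1]
opening: 0.0163
{'shift_units': array([0.025, 0.032, 0.259]), 'pos': array([0.5138, 0.079 , 0.113 ]), 'F': array([ 0. ,  0.1, -1.6]), 't': 8.65, 'open': 0.0163, 'toolx_yaw_deg': np.float64(-7.91)}
```

View pics/w6.png

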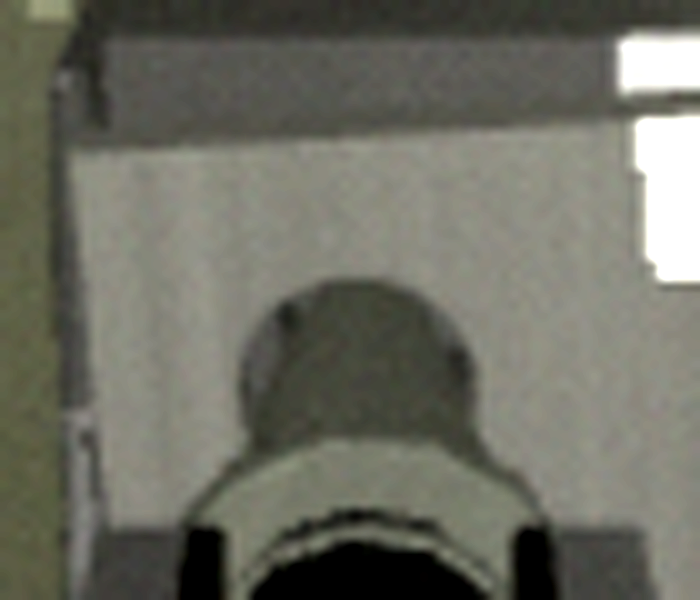

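```bash
python3 -m inch '[[1,0,0,0.02,0],[1,0,0,0.02,0],[1,0,0,0,0]]' ; python3 -m inch '[[1,0,0,0.02,0],[1,0,0,0.02,0],[1,0,0,0,0]]';  python3 -m inch '[[1,0,0,0.02,0],[1,0,0,0,0]]'
```

```text
time_s: 8.95
position: [0.5137, 0.079, 0.1108]
eef_rot: [-3.142, 0.0, -0.138]
force: [-0.6, 0.1, -0.5]
opening: 0.0162
time_s: 9.25
position: [0.5137, 0.079, 0.1089]
eef_rot: [3.142, 0.0, -0.138]
force: [0.6, -0.4, -1.5]
opening: 0.0162
time_s: 9.45
position: [0.5137, 0.0791, 0.1079]
eef_rot: [-3.142, 0.0, -0.138]
force: [-0.6, -0.3, -1.5]
opening: 0.0157
```

```bash
python3 -m inch '[[1,0,0,0.02,0],[1,0,0,0,0]]' ; python3 -m inch '[[1,0,0,0.02,0],[1,0,0,0,0]]';  python3 -m inch '[[1,0,0,0.02,0],[1,0,0,0,0]]'
```

```text
time_s: 9.65
position: [0.5137, 0.079, 0.1069]
eef_rot: [3.142, 0.0, -0.138]
force: [-1.0, 0.4, -1.6]
opening: 0.0161
time_s: 9.85
position: [0.5138, 0.079, 0.1059]
eef_rot: [3.142, 0.0, -0.138]
force: [0.4, -0.4, -1.8]
opening: 0.0162
time_s: 10.05
position: [0.5138, 0.079, 0.1049]
eef_rot: [3.142, 0.0, -0.138]
force: [0.4, -1.2, -1.2]
opening: 0.016
```

```bash
python3 -m inch '[[1,0,0,0.02,0],[1,0,0,0.02,0],[1,0,0,0,0]]' ; python3 -m inch '[[1,0.008,-0.008,0,0],[1,0.008,-0.008,0,0],[1,0,0,0,0]]';  python3 -m inch '[[1,0.008,-0.008,0,0],[1,0.008,-0.008,0,0],[1,0,0,0,0]]'
```

```text
time_s: 10.35
position: [0.5138, 0.079, 0.1029]
eef_rot: [3.141, 0.0, -0.138]
force: [0.3, -1.3, -2.2]
opening: 0.0161
time_s: 10.65
position: [0.5145, 0.0797, 0.1029]
eef_rot: [3.141, 0.001, -0.138]
force: [-1.8, -1.9, -2.0]
opening: 0.0161
time_s: 10.95
position: [0.5156, 0.0805, 0.1029]
eef_rot: [-3.142, 0.0, -0.138]
force: [-2.2, -1.7, -1.6]
opening: 0.016
```

```bash
python3 -m inch '[[1,0.006,-0.006,0.02,0],[1,0,0,0.02,0],[1,0,0,0,0]]' ; python3 -m inch '[[1,0,0,0.02,0],[1,0,0,0.02,0],[1,0,0,0,0]]';  python3 -m inch '[[1,0,0,0.02,0],[1,0,0,0.02,0],[1,0,0,0,0]]'
```

```text
time_s: 11.25
position: [0.5161, 0.0806, 0.101]
eef_rot: [3.142, -0.001, -0.138]
force: [-1.0, -2.2, -0.6]
opening: 0.0162
time_s: 11.55
position: [0.516, 0.0806, 0.0989]
eef_rot: [3.142, -0.0, -0.138]
force: [-0.1, -2.3, -0.7]
opening: 0.0165
time_s: 11.85
position: [0.5159, 0.0807, 0.0969]
eef_rot: [3.142, 0.0, -0.138]
force: [-0.2, -2.5, 0.0]
opening: 0.0162
```

```bash
python3 -m inch '[[1,0,0,0.02,0],[1,0,0,0.02,0],[1,0,0,0,0]]' ; python3 -m inch '[[1,0,0,0.02,0],[1,0,0,0,0]]';  python3 -m inch '[[1,0,0,0.02,0],[1,0,0,0,0]]'
```

```text
time_s: 12.15
position: [0.5159, 0.0807, 0.0948]
eef_rot: [3.142, 0.0, -0.138]
force: [-0.6, -2.8, 0.4]
opening: 0.0161
time_s: 12.35
position: [0.516, 0.0807, 0.0939]
eef_rot: [-3.142, -0.0, -0.138]
force: [-1.4, -1.7, 0.9]
opening: 0.016
time_s: 12.55
position: [0.5159, 0.0807, 0.0929]
eef_rot: [-3.142, 0.0, -0.138]
force: [-0.8, -2.1, 0.5]
opening: 0.0165
```

```bash
python3 - <<'E'
from h import *
im=r.get_image("wrist"); a=im["color"][120:270,250:420]
cv2.imwrite("pics/w7.png",cv2.resize(a,None,fx=4,fy=4,interpolation=cv2.INTER_CUBIC)); go([.5148,.0773,.0687])
E
```

```text
{'shift_units': array([-0.013,  0.07 ,  0.484]), 'pos': array([0.5159, 0.0807, 0.0929]), 'F': array([-0.8, -3.2, -0.5]), 't': 12.6, 'open': 0.0164, 'toolx_yaw_deg': np.float64(-7.92)}
```

View pics/w7.png

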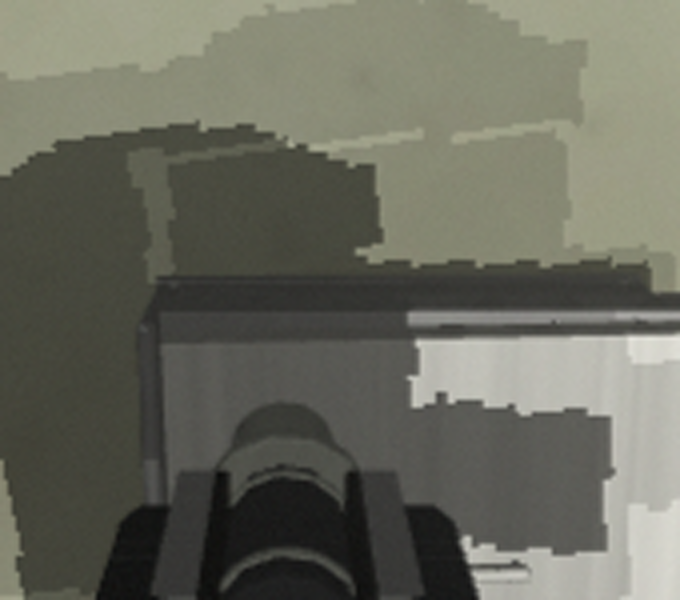

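The pin is in and the cover edge is nearly parallel with the flange (rows 330–340 of the crop). Continuing down with a force watch.

```bash
for i in 1 ; do python3 -m inch '[[1,0,0,0.02,0],[1,0,0,0,0]]'; python3 -m inch '[[1,0,0,0.02,0],[1,0,0,0,0]]';  python3 -m inch '[[1,0,0,0.02,0],[1,0,0,0,0]]'; done | grep -E "pos|force"
```

```text
position: [0.516, 0.0807, 0.0919]
force: [-0.7, -1.7, 1.0]
position: [0.5159, 0.0807, 0.0909]
force: [-0.3, -3.3, 0.9]
position: [0.5159, 0.0806, 0.0898]
force: [-1.2, -2.1, -0.7]
```

```bash
(python3 -m inch '[[1,0,0,0.02,0],[1,0,0,0,0]]'; python3 -m inch '[[1,0,0,0.02,0],[1,0,0,0,0]]';  python3 -m inch '[[1,0,0,0.02,0],[1,0,0,0,0]]') | grep -E "pos|force"
```

```text
position: [0.5159, 0.0807, 0.0889]
force: [-0.4, -3.0, -0.7]
position: [0.5159, 0.0807, 0.0879]
force: [-0.3, -2.3, -1.3]
position: [0.516, 0.0807, 0.0869]
force: [-1.0, -3.0, 0.0]
```

```bash
(python3 -m inch '[[1,0,0,0.02,0],[1,0,0,0,0]]'; python3 -m inch '[[1,0,0,0.02,0],[1,0,0,0,0]]';  python3 -m inch '[[1,0,0,0.02,0],[1,0,0,0,0]]') | grep -E "pos|force"
```

```text
position: [0.516, 0.0806, 0.0859]
force: [-0.3, -3.6, -0.1]
position: [0.5159, 0.0807, 0.0849]
force: [-1.1, -1.5, -0.1]
position: [0.5159, 0.0807, 0.0839]
force: [-1.2, -3.5, -0.6]
```

```bash
(python3 -m inch '[[1,0,0,0.02,0],[1,0,0,0,0]]'; python3 -m inch '[[1,0,0,0.02,0],[1,0,0,0,0]]';  python3 -m inch '[[1,0,0,0.02,0],[1,0,0,0,0]]') | grep -E "pos|force"
```

```text
position: [0.5159, 0.0807, 0.0829]
force: [-1.5, -2.4, -0.0]
position: [0.5159, 0.0807, 0.0819]
force: [-0.2, -3.4, -0.0]
position: [0.5159, 0.0807, 0.0809]
force: [-0.4, -2.4, -0.2]
```

```bash
(python3 -m inch '[[1,0,0,0.02,0],[1,0,0,0.02,0],[1,0,0,0,0]]'; python3 -m inch '[[1,0,0,0.02,0],[1,0,0,0.02,0],[1,0,0,0,0]]';  python3 -m inch '[[1,0,0,0.02,0],[1,0,0,0.02,0],[1,0,0,0,0]]') | grep -E "pos|force"
```

```text
position: [0.5159, 0.0807, 0.0788]
force: [-0.3, -3.7, -0.4]
position: [0.5159, 0.0807, 0.0768]
force: [-1.5, -2.9, -0.9]
position: [0.5159, 0.0807, 0.0749]
force: [-0.5, -3.5, -0.0]
```

```bash
(python3 -m inch '[[1,0,0,0.02,0],[1,0,0,0.02,0],[1,0,0,0,0]]'; python3 -m inch '[[1,0,0,0.02,0],[1,0,0,0,0]]'; python3 -m inch '[[1,0,0,0.01,0],[1,0,0,0,0]]') | grep -E "pos|force"
```

```text
position: [0.5159, 0.0807, 0.0729]
force: [-1.9, -2.6, -0.7]
position: [0.5159, 0.0807, 0.0719]
force: [-0.1, -2.9, 0.0]
position: [0.516, 0.0807, 0.0715]
force: [-0.8, -2.8, 0.4]
```

```bash
(python3 -m inch '[[1,0,0,0.01,0],[1,0,0,0.01,0],[1,0,0,0,0]]'; python3 -m inch '[[1,0,0,0.01,0],[1,0,0,0,0]]'; python3 -m inch '[[1,0,0,0.01,0],[1,0,0,0,0]]') | grep -E "pos|force"
```

```text
position: [0.5159, 0.0807, 0.0704]
force: [-0.6, -3.8, 0.3]
position: [0.516, 0.0807, 0.0699]
force: [-0.4, -2.6, 0.4]
position: [0.5159, 0.0807, 0.0694]
force: [-1.3, -2.1, 0.7]
```

```bash
(python3 -m inch '[[1,0,0,0.01,0],[1,0,0,0,0]]'; python3 -m inch '[[1,0,0,0.01,0],[1,0,0,0,0]]'; python3 - <<'E'
from h import *
im=r.get_image("wrist"); a=im["color"][150:300,240:400]
cv2.imwrite("pics/w8.png",cv2.resize(a,None,fx=4,fy=4,interpolation=cv2.INTER_CUBIC))
im=r.get_image("scene"); a=im["color"][140:230,220:340]
cv2.imwrite("pics/s8.png",cv2.resize(a,None,fx=6,fy=6,interpolation=cv2.INTER_CUBIC))
E
) | grep -E "pos|force"
```

```text
position: [0.5159, 0.0807, 0.069]
force: [-1.2, -2.5, 0.2]
position: [0.516, 0.0807, 0.0686]
force: [-2.2, -3.2, 1.2]
```

View pics/w8.png

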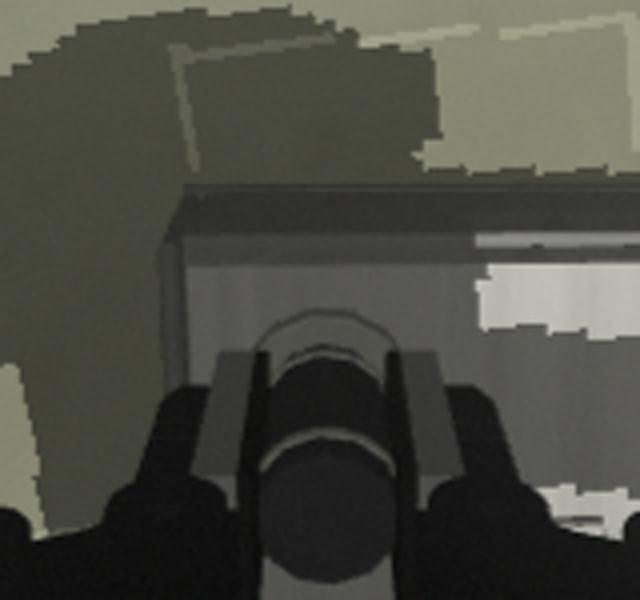

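View pics/s8.png

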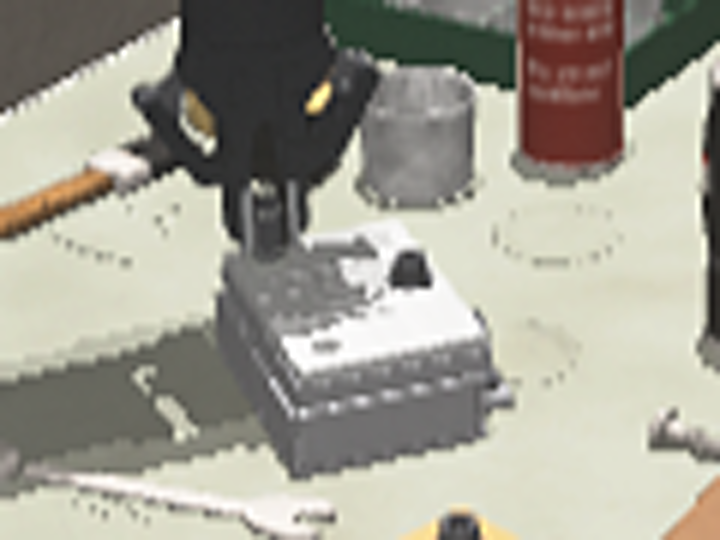

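```bash
(python3 -m inch '[[1,0,0,0.01,0],[1,0,0,0,0]]'; python3 -m inch '[[1,0,0,0.01,0],[1,0,0,0,0]]') | grep -E "pos|force"
```

```text
position: [0.5161, 0.0808, 0.0684]
force: [-2.6, -2.3, 5.6]
position: [0.5162, 0.081, 0.0683]
force: [-3.6, -0.6, 10.1]
```

Contact at 10 N: the collar is seated. I'll ease off, open part way, and rise.

```bash
python3 -m inch '[[1,0,0,-0.015,0],[0.45,0,0,0,0],[0.45,0,0,0,0],[0.45,0,0,0,0],[0.45,0,0,0,0]]'; python3 -m inch '[[0.45,0,0,-0.1,0],[0.45,0,0,-0.3,0],[0.45,0,0,-0.6,0],[0.3,0,0,-0.8,0],[0,0,0,-0.8,0],[0,0,0,0,0]]'; python3 - <<'E'
from h import *
im=r.get_image("wrist"); cv2.imwrite("pics/w9.png",im["color"]); go([.5,-.15,.2],np.radians(-7.5))
E
```

```text
time_s: 18.7
position: [0.5159, 0.0808, 0.0681]
eef_rot: [-3.141, 0.0, -0.138]
force: [-0.6, -0.2, 0.1]
opening: 0.0468
time_s: 19.3
position: [0.518, 0.0806, 0.2038]
eef_rot: [-3.141, -0.01, -0.138]
force: [0.1, -0.0, 0.1]
opening: 0.0849
{'shift_units': array([0.3  , 4.616, 0.015]), 'pos': array([0.5169, 0.0807, 0.2008]), 'F': array([-0.4, -0.7, -0.7]), 't': 19.35, 'open': 0.0854, 'toolx_yaw_deg': np.float64(-7.91), 'spin_units': np.float64(-0.05)}
```

View pics/w9.png

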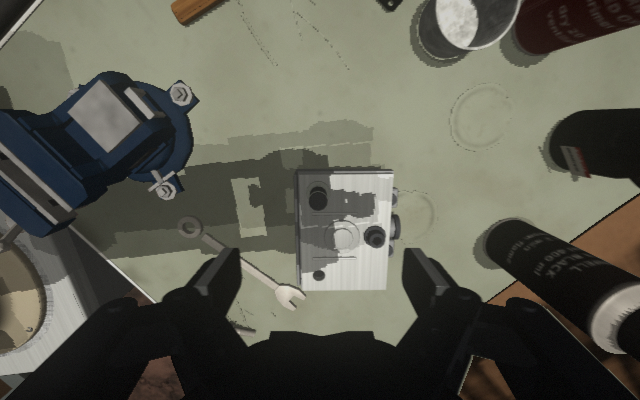

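The pin stands in its hole at (317,198) with the cover square on the flange, and the small hole is at (319,275). Going for the cap screw.

```bash
python3 -m inch '[[0,0,0.4,0,0],[0,0,0.8,0,0],[0,0,0.8,0,0],[0,0,0.8,0,0],[0,0,0.8,0,0],[0,0.03,0.8,0,0],[0,0,0.8,0,0],[0,0,0.5,0.2,0],[0,0,0.23,0.4,0],[0,0,0,0.2,0],[0,0,0,0,0],[0,0,0,0,0]]'; python3 - <<'E'
from h import *
im=r.get_image("wrist"); cv2.imwrite("pics/w10.png",im["color"]); go([.4778,-.2136,.058],np.radians(-7.5))
cv2.imwrite("pics/w10c.png",cv2.resize(im["color"][150:250,270:370],None,fx=6,fy=6,interpolation=cv2.INTER_CUBIC))
print(proj(im,[.4778,-.2136,.069]))
E
```

```text
time_s: 20.55
position: [0.4768, -0.2124, 0.1584]
eef_rot: [-3.141, 0.0, -0.137]
force: [-0.5, 0.3, 0.0]
opening: 0.0853
{'shift_units': array([0.017, 0.019, 2.017]), 'pos': array([ 0.477 , -0.2125,  0.1589]), 'F': array([ 0.5, -0.3,  0.3]), 't': 20.6, 'open': 0.0853, 'toolx_yaw_deg': np.float64(-7.85), 'spin_units': np.float64(-0.04)}
(np.float64(321.9804316310156), np.float64(206.89712208102404))
```

View pics/w10c.png

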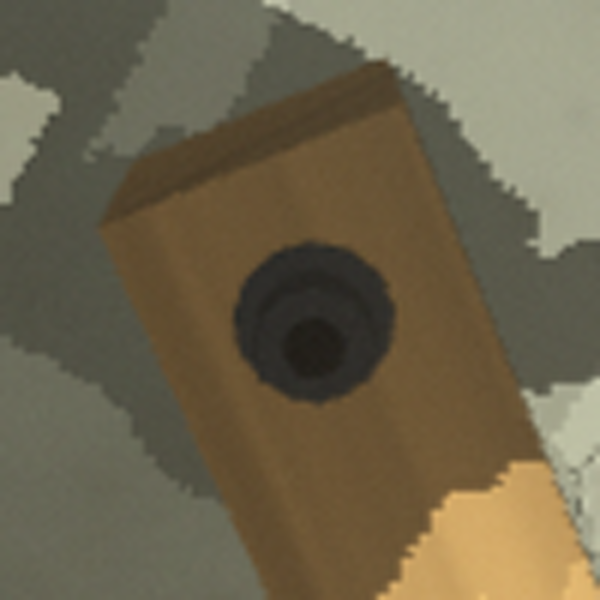

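```bash
python3 -m inch '[[0,0.02,0.028,0.5,0],[0,0,0,0.6,0],[0,0,0,0.5,0],[0.3,0,0,0.3,0],[0.5,0,0,0.1,0],[0.5,0,0,0,0],[0.5,0,0,0,0]]'; python3 - <<'E'
from h import *
im=r.get_image("wrist"); go([.4778,-.2141,.0585],np.radians(-7.5))
cv2.imwrite("pics/w11.png",cv2.resize(im["color"][180:330,220:420],None,fx=4,fy=4,interpolation=cv2.INTER_CUBIC))
E
```

```text
time_s: 21.3
position: [0.478, -0.2149, 0.0594]
eef_rot: [3.141, -0.002, -0.138]
force: [1.0, -0.1, 0.3]
opening: 0.0428
{'shift_units': array([-0.007, -0.016,  0.018]), 'pos': array([ 0.478 , -0.2149,  0.0594]), 'F': array([-0.2,  0.4, -0. ]), 't': 21.35, 'open': 0.0426, 'toolx_yaw_deg': np.float64(-7.9), 'spin_units': np.float64(-0.05)}
```

View pics/w11.png

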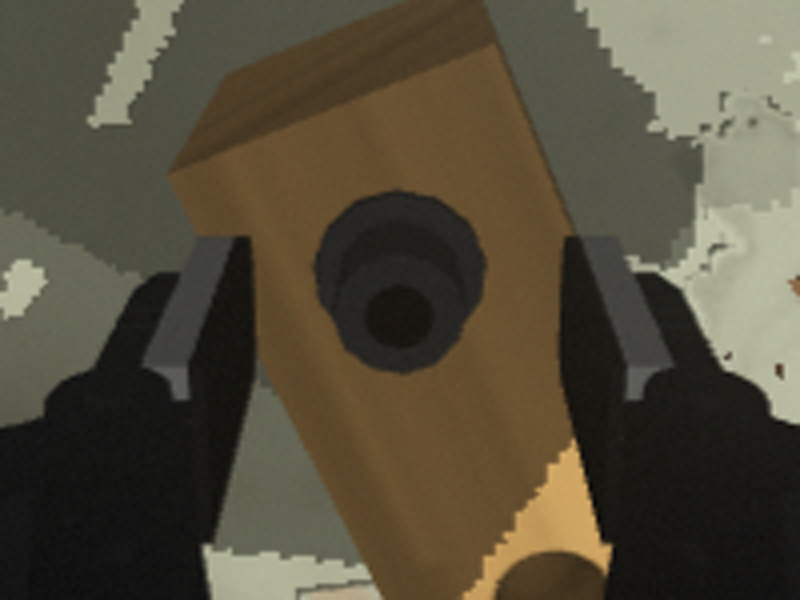

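The screw head is centred between the jaws, at (400,315) in the crop with jaw faces at 252 and 562. Closing.

```bash
python3 -m inch '[[0.5,-0.006,-0.014,0.016,0],[1,0,0,0,0],[1,0,0,0,0],[1,0,0,0,0],[1,0,0,0,0],[1,0,0,0,0],[1,0,0,0,0]]'; python3 -m inch '[[1,0,0,-0.1,0],[1,0,0,-0.2,0],[1,0,0,-0.4,0],[1,0,0,-0.6,0],[1,0,0,-0.6,0],[1,0,0,-0.4,0],[1,0,0,0,0]]'; python3 - <<'E'
from h import *
im=r.get_image("wrist"); go([.4778,-.2141,.0585],np.radians(-7.5))
cv2.imwrite("pics/w12.png",im["color"])
E
```

```text
time_s: 22.05
position: [0.4773, -0.2141, 0.058]
eef_rot: [3.141, -0.0, -0.138]
force: [-2.2, 1.5, 6.2]
opening: 0.0149
time_s: 22.75
position: [0.4782, -0.2147, 0.1756]
eef_rot: [3.139, -0.005, -0.138]
force: [-0.4, -0.0, -0.8]
opening: 0.0148
{'shift_units': array([ 1.0e-03, -6.0e-03,  2.3e+00]), 'pos': array([ 0.4775, -0.2142,  0.1735]), 'F': array([-0.1,  0.2, -1.1]), 't': 22.8, 'open': 0.0152, 'toolx_yaw_deg': np.float64(-7.91), 'spin_units': np.float64(-0.05)}
```

View pics/w12.png

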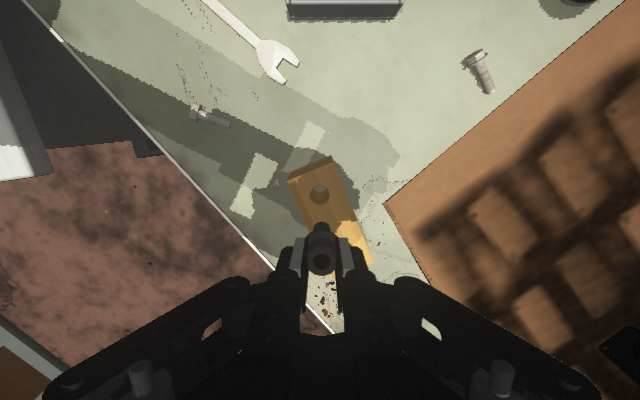

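```bash
python3 -m inch '[[1,0,-0.3,0,0],[1,0,-0.6,0,0],[1,-0.02,-0.7,0,0],[1,0,-0.7,0,0],[1,0,-0.6,0,0],[1,0,-0.3,0.1,0],[1,0,-0.1,0.1,0],[1,0,0,0,0],[1,0,0,0,0]]'; python3 - <<'E'
from h import *
im=r.get_image("wrist"); go([.5034,-.0203,.12],np.radians(-7.5))
cv2.imwrite("pics/w13.png",im["color"]); print(proj(im,[.5034,-.0203,.058]))
cv2.imwrite("pics/w13c.png",cv2.resize(im["color"][50:250,230:410],None,fx=4,fy=4,interpolation=cv2.INTER_CUBIC)[200:800])
E
```

```text
time_s: 23.7
position: [0.4987, -0.0508, 0.162]
eef_rot: [-3.142, 0.001, -0.139]
force: [0.2, -0.2, -1.0]
opening: 0.0149
{'shift_units': array([ 0.006, -0.621,  0.845]), 'pos': array([ 0.4988, -0.051 ,  0.1622]), 'F': array([ 1.2, -0. , -1.1]), 't': 23.75, 'open': 0.015, 'toolx_yaw_deg': np.float64(-7.97), 'spin_units': np.float64(-0.06)}
(np.float64(321.3736458571446), np.float64(168.17105335328765))
```

View pics/w13c.png

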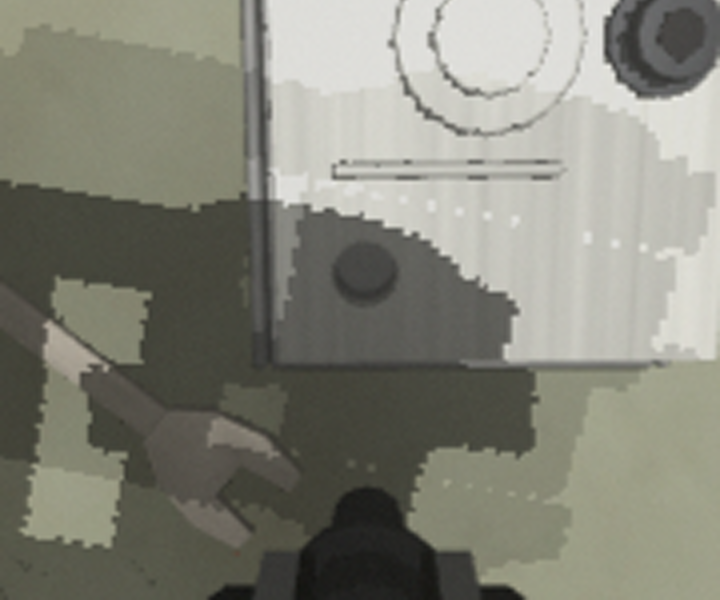

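```bash
python3 - <<'E'
from h import *
im=r.get_image("wrist"); o,R=tool()
for q in ([0,-6,34],[0,-3.5,38],[6,0,34],[-6,0,34],[0,-9,0]): print(q,np.round(proj(im,o["position"]+R@(np.array(q)/1e3)),2))
print("visual hole",ray(im,321.0,167.9,.058))
a=im["color"][195:255,290:355]; a=cv2.resize(a,None,fx=10,fy=10,interpolation=cv2.INTER_CUBIC).astype(float)
cv2.imwrite("pics/w13e.png",np.clip(a*3,0,255).astype(np.uint8))
E
```

```text
[0, -6, 34] [320.64 221.11]
[0, -3.5, 38] [320.65 222.52]
[6, 0, 34] [329.37 229.35]
[-6, 0, 34] [311.9  229.33]
[0, -9, 0] [320.5  236.95]
visual hole [ 0.50330154 -0.02032506  0.058     ]
```

View pics/w13e.png

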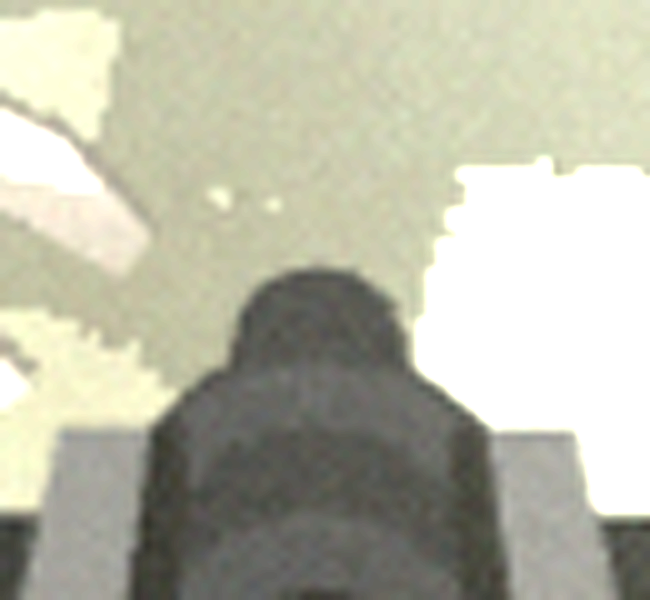

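The visual hole is at (321.0,167.9), within 0.4 mm of the place predicted from the pin. The screw tip sits about +0.7 mm in tool x. Moving over the hole and lowering.

```bash
python3 -m inch '[[1,-0.01,-0.224,0,0],[1,0,-0.25,0,0],[1,0,-0.15,0,0],[1,0,0,0.4,0],[1,0,0,0.4,0],[1,0,0,0.3,0],[1,0,0,0.1,0],[1,0,0,0,0],[1,0,0,0,0]]'; python3 - <<'E'
from h import *
im=r.get_image("wrist"); go([.5033,-.0203,.062],np.radians(-7.5))
a=im["color"][170:250,280:365]; a=cv2.resize(a,None,fx=7,fy=7,interpolation=cv2.INTER_CUBIC).astype(float)
cv2.imwrite("pics/w14.png",np.clip(a*2.5,0,255).astype(np.uint8))
E
```

```text
time_s: 24.7
position: [0.5032, -0.0193, 0.1032]
eef_rot: [3.141, -0.001, -0.138]
force: [-0.8, 0.4, -0.3]
opening: 0.0147
{'shift_units': array([0.003, 0.017, 0.826]), 'pos': array([ 0.5032, -0.0194,  0.1033]), 'F': array([-0.5,  0.2, -0.7]), 't': 24.75, 'open': 0.0151, 'toolx_yaw_deg': np.float64(-7.9), 'spin_units': np.float64(-0.05)}
```

View pics/w14.png

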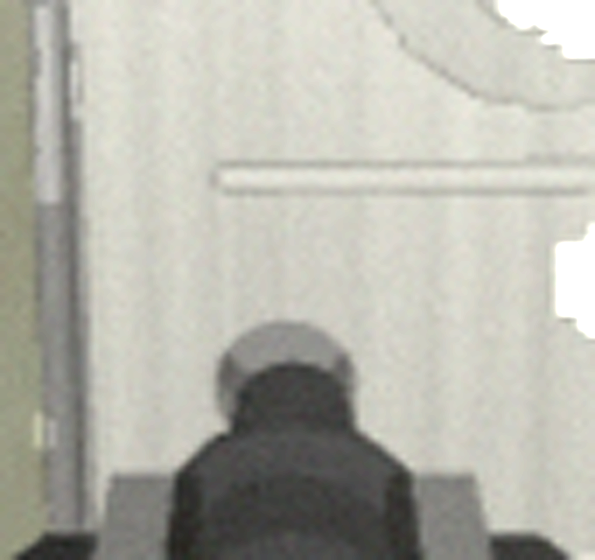

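```bash
python3 -m inch '[[1,-0.014,0.01,0,0],[1,0,0,0.04,0],[1,0,0,0.04,0],[1,0,0,0.03,0],[1,0,0,0,0]]' | grep -E "pos|force"; python3 -m inch '[[1,0,0,0.02,0],[1,0,0,0.02,0],[1,0,0,0,0]]'| grep -E "pos|force"; python3 -m inch '[[1,0,0,0.02,0],[1,0,0,0.02,0],[1,0,0,0,0]]'| grep -E "pos|force"
```

```text
position: [0.5018, -0.0198, 0.0967]
force: [0.5, -0.3, -1.1]
position: [0.5019, -0.0198, 0.0948]
force: [-0.2, 0.7, -0.7]
position: [0.5019, -0.0198, 0.0928]
force: [-0.3, 0.2, -1.2]
```

```bash
python3 -m inch '[[1,0,0,0.02,0],[1,0,0,0.02,0],[1,0,0,0,0]]' | grep -E "pos|force"; python3 -m inch '[[1,0,0,0.02,0],[1,0,0,0.02,0],[1,0,0,0,0]]'| grep -E "pos|force"; python3 -m inch '[[1,0,0,0.02,0],[1,0,0,0.02,0],[1,0,0,0,0]]'| grep -E "pos|force"; python3 - <<'E'
from h import *
im=r.get_image("wrist"); go([.5033,-.0203,.062],np.radians(-7.5))
a=im["color"][170:250,280:365]; a=cv2.resize(a,None,fx=7,fy=7,interpolation=cv2.INTER_CUBIC).astype(float)
cv2.imwrite("pics/w15.png",np.clip(a*2.5,0,255).astype(np.uint8))
E
```

```text
position: [0.5019, -0.0198, 0.0908]
force: [-0.3, 0.6, -0.8]
position: [0.5019, -0.0198, 0.0888]
force: [-0.8, -1.0, -0.4]
position: [0.5019, -0.0198, 0.0868]
force: [-0.2, 0.6, -0.7]
{'shift_units': array([0.028, 0.005, 0.497]), 'pos': array([ 0.5019, -0.0198,  0.0869]), 'F': array([ 0.2,  0.6, -2.1]), 't': 26.8, 'open': 0.0154, 'toolx_yaw_deg': np.float64(-7.91), 'spin_units': np.float64(-0.05)}
```

View pics/w15.png

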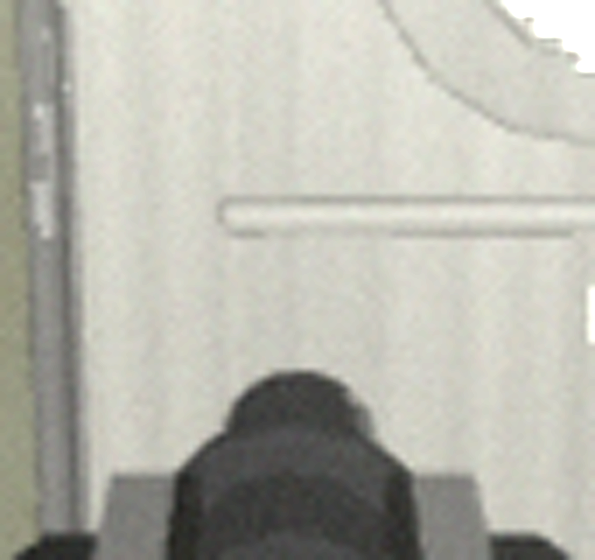

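```bash
python3 -m inch '[[1,0.01,0,0.01,0],[1,0,0,0.02,0],[1,0,0,0,0]]' | grep -E "pos|force"; python3 -m inch '[[1,0,0,0.02,0],[1,0,0,0.02,0],[1,0,0,0,0]]'| grep -E "pos|force"; python3 -m inch '[[1,0,0,0.02,0],[1,0,0,0.02,0],[1,0,0,0,0]]'| grep -E "pos|force"; python3 -m inch '[[1,0,0,0.02,0],[1,0,0,0.02,0],[1,0,0,0,0]]'| grep -E "pos|force"
```

```text
position: [0.5024, -0.0199, 0.0853]
force: [-0.4, 0.4, -0.4]
position: [0.5024, -0.0199, 0.0833]
force: [-0.1, 0.8, -1.6]
position: [0.5024, -0.0199, 0.0813]
force: [-0.5, 0.4, -0.7]
position: [0.5024, -0.0199, 0.0793]
force: [-0.3, -0.6, -0.6]
```

Free so far, well inside the flange. On down to the seat at about z = 0.062.

```bash
python3 -m inch '[[1,0,0,0.03,0],[1,0,0,0.03,0],[1,0,0,0.03,0],[1,0,0,0,0]]' | grep -E "pos|force"; python3 -m inch '[[1,0,0,0.03,0],[1,0,0,0.03,0],[1,0,0,0.03,0],[1,0,0,0,0]]'| grep -E "pos|force"; python3 -m inch '[[1,0,0,0.03,0],[1,0,0,0.03,0],[1,0,0,0,0]]'| grep -E "pos|force"
```

```text
position: [0.5023, -0.0199, 0.0747]
force: [-0.7, -0.4, -0.8]
position: [0.5023, -0.0199, 0.0702]
force: [-1.0, 0.0, -1.3]
position: [0.5024, -0.0199, 0.0672]
force: [-0.5, 0.6, -0.9]
```

```bash
python3 -m inch '[[1,0,0,0.02,0],[1,0,0,0.02,0],[1,0,0,0,0]]' | grep -E "pos|force"; python3 -m inch '[[1,0,0,0.02,0],[1,0,0,0,0]]'| grep -E "pos|force"; python3 -m inch '[[1,0,0,0.01,0],[1,0,0,0,0]]'| grep -E "pos|force"
```

```text
position: [0.5024, -0.0199, 0.0653]
force: [0.5, -1.2, -0.9]
position: [0.5024, -0.0199, 0.0643]
force: [0.0, 0.7, -0.7]
position: [0.5024, -0.0199, 0.0639]
force: [-0.3, 0.0, -0.7]
```

```bash
python3 -m inch '[[1,0,0,0.01,0],[1,0,0,0.01,0],[1,0,0,0,0]]' | grep -E "pos|force"; python3 -m inch '[[1,0,0,0.01,0],[1,0,0,0,0]]'| grep -E "pos|force"; python3 -m inch '[[1,0,0,0.01,0],[1,0,0,0,0]]'| grep -E "pos|force"
```

```text
position: [0.5024, -0.0199, 0.0629]
force: [-0.8, 0.1, -1.4]
position: [0.5024, -0.0199, 0.0624]
force: [0.1, -0.1, 0.2]
position: [0.5025, -0.02, 0.062]
force: [-1.3, -0.4, 1.1]
```

```bash
python3 -m inch '[[1,0,0,0.01,0],[1,0,0,0,0]]' | grep -E "pos|force"; python3 -m inch '[[1,0,0,0.01,0],[1,0,0,0,0]]'| grep -E "pos|force"
```

```text
position: [0.5025, -0.0201, 0.0619]
force: [-3.2, -0.6, 6.1]
position: [0.5026, -0.0202, 0.0617]
force: [-4.1, -0.8, 9.9]
```

The screw head is seated at 10 N. Easing off, opening part way and rising.

```bash
python3 -m inch '[[1,0,0,-0.015,0],[0.45,0,0,0,0],[0.45,0,0,0,0],[0.45,0,0,0,0],[0.45,0,0,0,0]]'; python3 -m inch '[[0.45,0,0,-0.1,0],[0.45,0,0,-0.3,0],[0.45,0,0,-0.6,0],[0.45,0,0.4,-0.8,0],[0.45,0,0.6,-0.8,0],[0.45,0,0,0,0],[0.45,0,0,0,0]]'; python3 - <<'E'
from h import *
im=r.get_image("wrist"); cv2.imwrite("pics/w16.png",cv2.resize(im["color"][60:260,220:420],None,fx=4,fy=4,interpolation=cv2.INTER_CUBIC)[200:800])
im=r.get_image("scene"); a=im["color"][130:240,220:380]
cv2.imwrite("pics/s16.png",cv2.resize(a,None,fx=5,fy=5,interpolation=cv2.INTER_CUBIC))
im=r.get_image("wrist");cv2.imwrite("pics/w16f.png",im["color"]); go([0,0,0])
E
```

```text
time_s: 31.4
position: [0.5025, -0.0199, 0.0616]
eef_rot: [-3.142, 0.0, -0.138]
force: [-0.7, -0.0, -0.0]
opening: 0.0472
time_s: 32.1
position: [0.4956, -0.0697, 0.1921]
eef_rot: [3.141, -0.001, -0.139]
force: [-0.5, -0.3, 0.3]
opening: 0.0473
{'shift_units': array([-9.987, -0.   ,  3.834]), 'pos': array([ 0.4951, -0.0687,  0.1905]), 'F': array([-0.9,  0.1,  0.2]), 't': 32.25, 'open': 0.047, 'toolx_yaw_deg': np.float64(-7.88)}
```

View pics/w16.png

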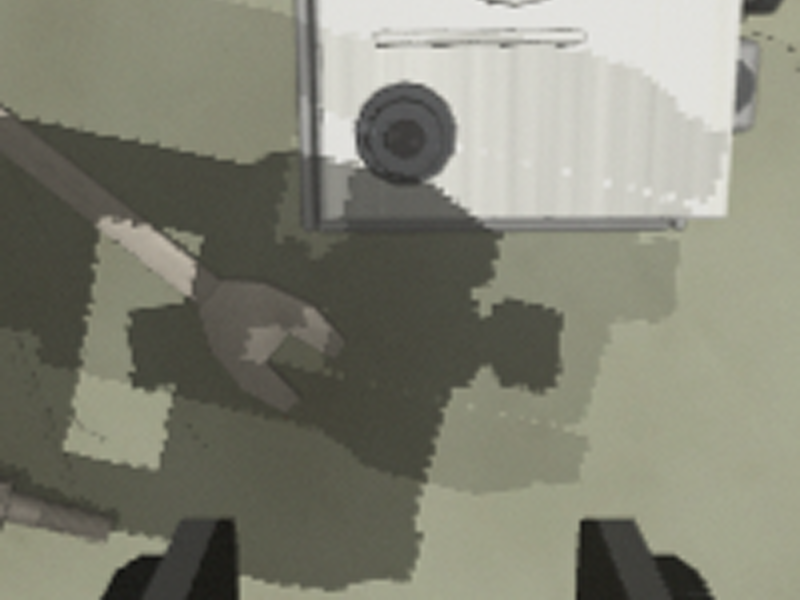

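View pics/s16.png

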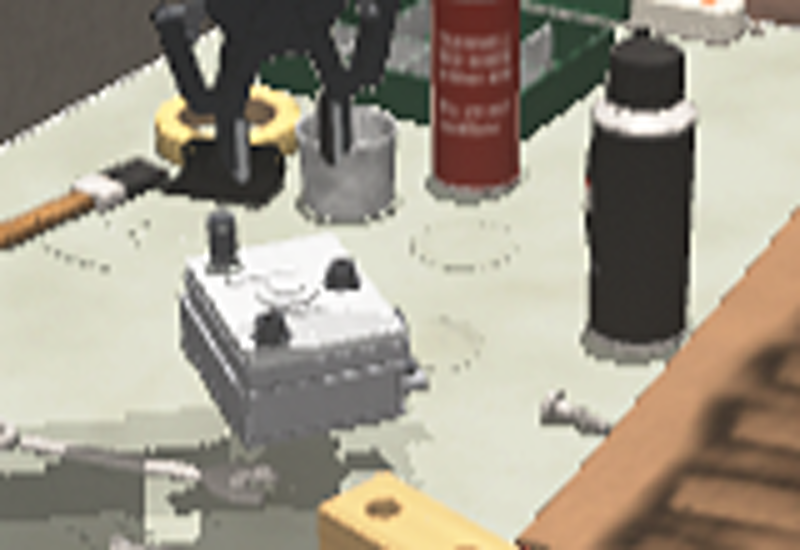

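The screw is seated in its hole, at (405,133) in the crop. The pin and the fitted screw stand upright, and the cup and can look untouched. One numeric check before handing in.

```bash
python3 - <<'E'
from h import *
im=r.get_image("wrist"); z=im["z_map"]; T=im["world_to_cam"];R=T[:3,:3];t=T[:3,3]
vv,uu=np.mgrid[0:200,220:440]; d=z[vv,uu]
p=(np.stack([(uu-im["cx"])/im["fx"]*d,(vv-im["cy"])/im["fy"]*d,d],-1)-t)@R
for n,c in (("pin",(.5165,.0789)),("screw",(.5034,-.0203)),("fitted",(.5722,.021)),("cover",(.53,-.03))):
    m=np.hypot(p[...,0]-c[0],p[...,1]-c[1])<.006; q=p[m&(d>0)]
    print(n,len(q),q[:,2].max().round(4) if len(q) else None,np.median(q,0).round(4) if len(q) else "")
# lower edge of cover & flange in 4x crop (offset 220,60+50)
e=lambda x,y,zz: ray(im,220+(x+.5)/4-.5,110+(y+.5)/4-.5,zz)[:2]
a=e(322,216,.058);b=e(725,214,.058); print("cover lower edge deg",np.degrees(np.arctan2(*(b-a)[::-1])))
E
```

```text
pin 234 0.0997 [0.5165 0.0789 0.0971]
screw 132 0.0769 [ 0.5033 -0.0203  0.0747]
fitted 161 0.0762 [0.5721 0.021  0.0747]
cover 118 0.061 [ 0.5299 -0.0299  0.0595]
cover lower edge deg -7.513429045855294
```

```bash
python3 -c "
from rig import r
print(r.sign_off(), r.get_obs()['time_s'])"
```

```text
the job is handed in; nothing more can be done
the job is handed in; nothing more can be done
```

The drift pin is home through the cover and flange, the cap screw is home beside it, and I handed the job in at about 32 s. No verdict is reported, so the result rests on the checks below.

**What I did:** I took the steel pin from the stand and fed its point into the overlap of the two holes. I then drew the cover into line at about 3 N sideways and lowered the pin until its collar touched at about 10 N. The cap screw dropped into the smaller hole without side contact until its head touched, also at about 10 N. I released both and moved the arm clear.

**Last checks:**

| Check | Measured | Expected |
|---|---|---|
| Pin handle top | about 96 mm (after taking off about 1.5 mm of camera depth bias) | 96 mm |
| Screw head top | about 73 mm (same correction) | 73 mm, level with the fitted screw |
| Cover edge yaw | -7.5° | -7.5° (flange edge measured before the fit) |
| Spray can and metal cup | look unmoved in the scene picture, not measured | unmoved |

**Disagreements:** The wrist camera and the tool frame differed by roughly 0.7–0.8 mm sideways. The pin tip also sat about 1.7 mm off the tool axis. I corrected for both by lining up tip and hole in the same picture. No check failed.

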